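Zero the pen probe on two studs, then hold the bevelled test bar home with it

ROBOT

A 6-joint arm with a two-finger parallel gripper is mounted at the origin on the work surface. World frame = base frame: x ahead of the robot, y to its left, z up, the work surface at z = 0. Lengths are in m, angles in rad, forces in N, time in s.
With the tool pointing down it reaches from about 0.4 to 0.925 m from the base axis. Payload 12.5 kg.
Tool frame: the origin (TCP) lies on the centre line of the jaws, within the pads' length; the fingertips stand 22 mm ahead of it and the grasp point (between the pads) lies 3 mm ahead of it; z points along the fingers, y is the line along which they close (so a half turn about z gives the same grasp; the last joint's range is limited). The gripper opens to 95 mm and grips with 3 to 60 N. Pads are 20 mm wide; open, the fingers measure 119 mm over their backs; the gripper's body (75 mm by 180 mm) begins 59 mm behind the grasp point.
Start: joints at [1.222, 0.491, 1.559, -0, 1.092, -0.106], TCP at [0.15, 0.607, 0.204] pointing down, gripper open.
Joint ranges: [-3.1, 3.1], [-0.84, 2.19], [0.05, 2.79], [-1.13, 4.28], [0.06, 2.93], [-2.69, 2.69]. Speed limits (rad/s): [2.22, 2.22, 2.79, 3.14, 3.14, 3.14].

INTERFACE

Orientations are given as [roll, pitch, yaw] about the fixed x, y, z axes, in that order (R = Rz(yaw) Ry(pitch) Rx(roll)).
In Python, from cell import get_state, read_camera, finish_job, boxes_of, cut_out gives the robot as it stands.
- The arm moves only by the shell command python3 -m handwheel 'ROWS'. ROWS is JSON, a list of rows, each an object of numbers: "rx", "ry", "rz": the turn, a rotation vector about the tool's x, y, z in degrees; "tx", "ty", "tz": the shift along the tool's x, y, z in cm; "claw": the closure, from 0 (fully open) to 1 (shut). In form: [{"rx": .., "ry": .., "rz": .., "tx": .., "ty": .., "tz": .., "claw": ..}, ...]. A call has 1 to 8 rows; each row is the pose to reach, as a shift and turn from the pose commanded when the call began, along the tool's axes at that moment; what a row does not reach only later rows make up. A row lasts 1/12 s, in which the tool goes at most 41.7 mm and 7.16 degrees, less where a joint would pass 70% of its speed; a pose out of reach is approached as far as the arm can. A call with a gripper value outside its range is refused whole. The fingers move at their own pace and stop on an object; the grip force is fixed at half the most. Time passes only in rows, so rows that repeat a pose let the fingers close. It gives the time, the measured TCP pose, the force, the opening and the grip force at its end, in the units of the state.
- get_state(): the state, without advancing time (a new reading comes with each control period).
- read_camera(name): name is "scene" or "top"; returns a dict with "pixels" (400x640x3 uint8, blue, green, red), "fovy" (degrees; the focal length in pixels is half the picture's height over the tangent of half this angle, whatever the lens; pixels are square), "cx", "cy" (the principal point, pixels), "k1" (the pictures are not rectified: a ray, as slopes to the right and down, at radius r is drawn at 1 + k1 r^2 times it, then the intrinsics apply), "pose" (4x4, takes a point from camera to world coordinates). Camera axes: x right, y up, looking along -z (the intrinsics and any distortion apply to the point x, -y, -z); pixel columns grow to the right and rows downward; lengths in m; the calibration is good to about 2 mm. A picture is of the moment at which its call begins. There is no depth.
- finish_job(): hands the job in; it is judged then, once.
Trained networks look in the newest picture that a camera, given by its name, has taken for a name from the list of things; names that differ only in an ending like _2 or _b are one class to them, and where a whole thing is asked for, a point or a joint stands for the part that bears it (a point fixed in the world has none). Each returns a list of dicts, best first, with "confidence" (0 to 1); they miss things now and then, are a little off and sometimes report something else, mostly with a low value. They report only what shows in the picture. A call takes as long as a camera call.
- boxes_of(camera, name): "position" ([row, column] in pixels, amid what is visible of it).
- cut_out(camera, name): "pixels" (400x640 bool, what is visible of it) and "position" ([row, column] in pixels, amid what is visible of it).
The state is a dict: "time": time; "joint_positions": joint angles; "dq": joint speeds; "joint_torque": joint torques, N m; "ee_pos": TCP position; "orientation": TCP orientation; "force": force on the tool from outside, world axes, zero at the start; "moment": the same for the moment, N m; "opening": finger opening in m; "grip_force": force on a finger pad.
Only numpy, scipy, OpenCV 4.12 (cv2) and the standard library are available. Lean on these libraries where they do the work, as an engineer would, in place of code of your own. Each camera call takes 0.05 s, during which the arm holds its last target. There are 200 camera calls.

TASK

Take the pen probe from its stand and zero it by touching its ball tip to the top of the short steel stud, then of the tall one. With the pen, bring the bevelled clay bar flush against the fence of the stone plate and put the ball on the bevel facing away from the fence, in one steady diagonal push of 10 to 15 N that presses the bar against fence and plate together. Finish while still holding that push, with only the pen touching the bar, and leave the other things on the bench undisturbed.

Things in the scene. Friction and masses are not known exactly. Their poses are not given: they have to be found in the camera images.
- pen: pen probe, 122 mm long, 0.12 kg, upright, tip down in the stand's hole. Origin at the end of its ball tip, z up its axis. Steel ball dia. 12 at z 0-12 mm, shaft dia. 12-14 up to z 70, grey collar dia. 34 at z 70-76, grey square grip 24 x 24 mm (flats face pen x and y) at z 76-122. The collar rests on the stand's top, so the grip starts 86 mm above the bench; lift 75 mm to clear the stand
- pen_tip (a point): centre of the pen's 12 mm steel ball tip
- stand: fixed white block, 70 x 70 mm, 80 mm high, with an 18 mm hole down its middle that holds the pen. Origin at the centre of its underside, on the bench
- stud_short: fixed round steel stud, 36 mm in diameter, 15 mm high, standing on the bench. Origin at the centre of its underside
- stud_short_top (a point): centre of the short stud's flat top
- stud_tall: fixed round steel stud, 36 mm in diameter, 45 mm high, standing on the bench; it and the short one may have changed places. Origin at the centre of its underside
- stud_tall_top (a point): centre of the tall stud's flat top
- plate: fixed polished stone plate, 240 (x) x 220 (y) mm, 14 mm thick, its top 20 mm above the bench. Origin at the centre of its underside (6 mm above the bench); its x axis points level and square to the fence, towards it
- fence: fixed aluminium bar along the plate's edge that is farther from the robot, 20 (x) x 220 (y) mm, 26 mm high above the plate. Origin at the centre of its underside, on the plate's top; same axes as the plate. Its working face looks to its own -x, 10 mm from the origin, and runs along y
- bar: loose smooth clay bar flat on the plate, 60 (x) x 110 (y) x 32 (z) mm, 0.3-0.5 kg, slippery on the stone (friction about 0.3), gap to the fence 15-70 mm, turned up to 0.3 rad. Origin at centre of underside. Both long top edges have 45 degree bevels 14 mm wide and high: sides upright up to z 18, flat top 32 mm wide. Same either way round. When home its origin is 40 mm from the fence's
- stopper: bystander: cork stopper, 28 mm in diameter, 28 mm high, origin at its underside
- beaker: bystander: glass beaker, 70 mm in diameter, 90 mm high, origin at its underside
- amber: bystander: brown glass bottle, 60 mm in diameter, 130 mm high, origin at its underside
- jar: bystander: white jar, 60 mm in diameter, 80 mm high, origin at its underside
- dish: bystander: small white dish, 60 mm in diameter, 35 mm high, origin at its underside
- spatula: bystander: spatula 200 mm long lying flat, its length along its own x
- weight: bystander: brass weight, 30 mm in diameter, 30 mm high, origin at its underside

How it is judged:
On the way, in this order (a step that is already met when the one before it is completed fails the run):
1. the held pen's ball tip touches the top of the short stud (contact force between pen and stud_short above 0.5 N and horizontal distance between pen_tip and stud_short_top below 0.015 m and distance between pen_tip and stud_short_top below 0.018 m and contact force between the fingers and pen above 1 N), for 0.1 s.
2. then the held pen's ball tip touches the top of the tall stud (contact force between pen and stud_tall above 0.5 N and horizontal distance between pen_tip and stud_tall_top below 0.015 m and distance between pen_tip and stud_tall_top below 0.018 m and contact force between the fingers and pen above 1 N), for 0.1 s.
At the end, for the whole second after the job is handed in: Bar flat on the plate and flush on the fence (3 mm, 0.03 rad), pressing the fence over 1.5 N and the plate over 7 N; the gripped pen pushes it over 4 N, ball on the bevel away from the fence, pen off plate and fence, fingers and arm off the bar; all still held through the last second (contact force between bar and fence above 1.5 N and contact force between bar and plate above 7 N and contact force between pen and bar above 4 N and x of bar in the frame of fence between -0.043 and -0.037 m and y of bar in the frame of fence between -0.055 and 0.055 m and angle between the y axis of bar and the y axis of fence, either way round below 0.03 rad and angle between bar's own z axis and vertical below 0.03 rad and linear speed of bar below 0.01 m/s and x of pen_tip in the frame of fence below -0.05 m and height (world z) of pen_tip between 0.04 and 0.058 m and contact force between the fingers and pen above 2 N and contact force between each of the fingers, the arm and bar below 0.3 N and contact force between pen and plate below 0.3 N and contact force between pen and fence below 0.3 N); the arm keeps its last pose, push and grip.
It fails at once if a bystander (stopper, beaker, brown bottle, jar, dish, spatula, weight) is shifted by more than 20 mm (distance of any of stopper, beaker, amber, jar, dish, spatula, weight from where it was at the start of the episode above 0.02 m).
It fails at once if the fingers or the arm push the bar, instead of the pen (contact force between any of the fingers, the arm and bar above 1 N).
It also fails if it takes over 64 s, if anything falls off the work surface, if the arm or the gripper's body presses on something with over 40 N, if the wrist force passes 120 N, or if a joint passes its speed limit or range.

## Working session

There is one attempt and no reset: what is moved stays moved. The work goes in short steps, Python scripts to look and compute and a shell command to move; the robot and the scene stay as the last step left them, time stands still between calls to the robot, and variables do not carry over. Pictures are saved under pics/ and viewed, at most 10 in all, crops included, and the job is handed in when it is done.

```bash
mkdir -p pics
cat > h.py <<'E'
import numpy as np, cv2
from cell import get_state, read_camera, finish_job, boxes_of, cut_out
def ray(c,row,col):
    f=200/np.tan(np.radians(c['fovy'])/2)
    K=np.array([[f,0,c['cx']],[0,f,c['cy']],[0,0,1.]])
    p=cv2.undistortPoints(np.array([[[col,row]]],float),K,np.array([c['k1'],0,0,0,0.]))[0,0]
    P=np.array(c['pose']); d=P[:3,:3]@np.array([p[0],-p[1],-1.]); return P[:3,3],d
def at(c,row,col,z):
    o,d=ray(c,row,col); return (o+d*(z-o[2])/d[2])
def proj(c,X):
    f=200/np.tan(np.radians(c['fovy'])/2)
    P=np.array(c['pose']); q=P[:3,:3].T@(np.array(X)-P[:3,3]); x,y=q[0]/-q[2],-q[1]/-q[2]
    s=1+c['k1']*(x*x+y*y); return np.array([c['cy']+f*y*s,c['cx']+f*x*s])
E
python3 - <<'E'
from h import *
s=get_state(); print({k:np.round(v,3) for k,v in s.items()})
for n in ('scene','top'):
    c=read_camera(n); cv2.imwrite(f'pics/{n}0.png',c['pixels']); print(n,c['fovy'],c['cx'],c['cy'],c['k1'],np.round(c['pose'],3).tolist())
    for k,z in dict(pen=.122,stand=.08,stud_short=.015,stud_tall=.045,plate=.02,fence=.046,bar=.05,stopper=.028,beaker=.09,amber=.13,jar=.08,dish=.035,spatula=.0,weight=.03).items():
        for b in boxes_of(n,k)[:2]:
            print(k,round(b['confidence'],2),np.round(b['position']),np.round(at(c,*b['position'],z)[:2],3))
E
```

```text
{'time': np.float64(0.0), 'joint_positions': array([ 1.222,  0.492,  1.559,  0.   ,  1.092, -0.106]), 'dq': array([ 0.   ,  0.002, -0.002, -0.001, -0.002, -0.001]), 'joint_torque': array([-1.0000e-03, -6.1264e+01, -2.5818e+01,  6.9000e-02,  4.8000e-02,
       -0.0000e+00]), 'ee_pos': array([0.15 , 0.606, 0.204]), 'orientation': array([-3.14 , -0.   ,  2.899]), 'force': array([-0.489,  0.232, -0.094]), 'moment': array([ 0.051,  0.077, -0.017]), 'grip_force': np.float64(0.0), 'opening': np.float64(0.095)}
scene 54.903991390029475 316.48917572415473 194.9611003978762 0.013576709512888143 [[0.883, -0.388, 0.263, 0.819], [0.469, 0.739, -0.483, -0.487], [-0.007, 0.55, 0.835, 0.981], [0.0, 0.0, 0.0, 1.0]]
pen 0.79 [292. 255.] [ 0.55 -0.29]
stand 0.8 [304. 259.] [ 0.559 -0.301]
stand 0.2 [292. 254.] [ 0.533 -0.282]
stud_short 0.59 [150. 326.] [0.46  0.242]
stud_short 0.32 [364. 284.] [ 0.67  -0.378]
stud_tall 0.67 [160. 374.] [0.62  0.253]
stud_tall 0.66 [291. 257.] [ 0.528 -0.268]
plate 0.86 [220. 304.] [ 0.527 -0.024]
fence 0.74 [226. 348.] [0.649 0.004]
fence 0.58 [118. 403.] [0.636 0.462
[... 588 characters left out ...]
 [0.0, 0.0, 0.0, 1.0]]
pen 0.6 [195. 416.] [ 0.533 -0.266]
stand 0.71 [199. 412.] [ 0.521 -0.263]
plate 0.94 [205. 330.] [0.511 0.004]
plate 0.74 [193. 325.] [0.552 0.02 ]
fence 0.71 [167. 328.] [0.639 0.009]
bar 0.64 [193. 324.] [0.549 0.024]
bar 0.21 [193. 417.] [ 0.544 -0.285]
stopper 0.55 [199. 256.] [0.534 0.257]
stopper 0.4 [195. 420.] [ 0.54  -0.301]
beaker 0.56 [202. 203.] [0.521 0.419]
beaker 0.31 [195. 410.] [ 0.535 -0.256]
amber 0.83 [169. 200.] [0.623 0.422]
amber 0.17 [207. 331.] [0.495 0.005]
jar 0.91 [155. 441.] [ 0.668 -0.364]
jar 0.2 [170. 200.] [0.627 0.436]
dish 0.49 [167. 410.] [ 0.635 -0.267]
spatula 0.7 [248. 418.] [ 0.361 -0.296]
weight 0.33 [167. 408.] [ 0.636 -0.264]
```

Run:
```python
import cv2
a=cv2.imread('pics/scene0.png'); cv2.imwrite('pics/s1.png',cv2.resize(a[80:400,150:470],None,fx=1.87,fy=1.87,interpolation=cv2.INTER_CUBIC))
a=cv2.imread('pics/top0.png'); cv2.imwrite('pics/t1.png',cv2.resize(a[120:290,190:450],None,fx=3,fy=3,interpolation=cv2.INTER_CUBIC))
```

```text
(no output)
```

View pics/s1.png

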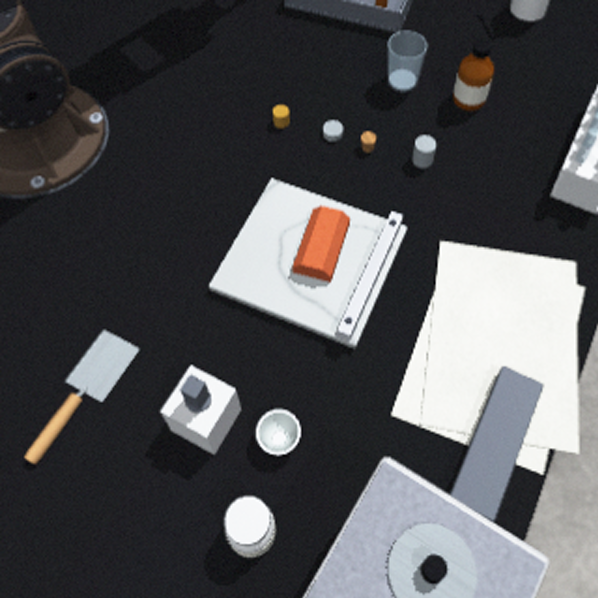

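View pics/t1.png

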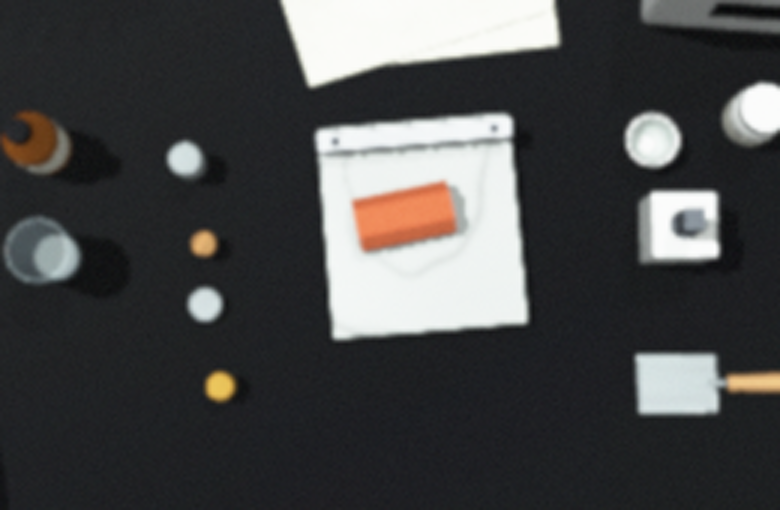

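The scene view shows the short stud at crop (333,130), the tall stud at (424,152) with the stopper between them, the orange bar on the plate, and the pen in the stand at (200,400). The top view agrees: tall stud at (186,158), short stud at (205,304). Next I fit the poses to the silhouettes.

```bash
cat >> h.py <<'E'
from scipy.optimize import minimize
def box(sx,sy,z0,z1): return [np.array([[a*sx/2,b*sy/2,z] for a in(-1,1) for b in(-1,1) for z in(z0,z1)])]
def cyl(d,z0,z1):
    t=np.linspace(0,2*np.pi,40); return [np.array([[d/2*np.cos(a),d/2*np.sin(a),z] for a in t for z in(z0,z1)])]
S=4
def render(c,parts,p):
    m=np.zeros((400*S,640*S),np.uint8); R=np.array([[np.cos(p[2]),-np.sin(p[2])],[np.sin(p[2]),np.cos(p[2])]])
    for V in parts:
        W=V.copy(); W[:,:2]=V[:,:2]@R.T+p[:2]
        q=np.array([proj(c,w)[::-1] for w in W]); h=cv2.convexHull(((q+.5)*S).astype(np.float32))
        cv2.fillConvexPoly(m,np.round(h).astype(np.int32),255)
    return cv2.resize(m,(640,400),interpolation=cv2.INTER_AREA)/255.
def fit(views,parts,p0,yaw=True):
    def cost(p):
        p=list(p)+([] if yaw else [0]); e=0
        for c,m in views:
            r=render(c,parts,p); e+=1-np.minimum(r,m).sum()/np.maximum(r,m).sum()
        return e
    p0=np.array(p0[:3 if yaw else 2],float); d=[.008,.008,.15][:len(p0)]
    sim=np.vstack([p0]+[p0+np.eye(len(p0))[i]*d[i] for i in range(len(p0))])
    r=minimize(cost,p0,method='Nelder-Mead',options=dict(initial_simplex=sim,xatol=1e-4,fatol=1e-4,maxiter=150)); return r.x,r.fun
E
cat > m.py <<'E'
from h import *
C={n:read_camera(n) for n in('scene','top')}
def masks(k,p,z,gate=12):
    out=[]
    for n,c in C.items():
        q=proj(c,[*p[:2],z])
        g=[o for o in cut_out(n,k) if np.hypot(*(np.array(o['position'])-q))<gate]
        if g: out.append((n,c,g[0]['pixels'].astype(float)))
    return out
barS=[np.array([[a*x,b*.055,z] for a in(-1,1) for b in(-1,1) for x,z in((.03,.02),(.03,.038),(.016,.052))])]
jobs=dict(stud_short=(cyl(.036,0,.015),(.46,.243,0),.008,0),stud_tall=(cyl(.036,0,.045),(.62,.258,0),.03,0),
 stand=(box(.07,.07,0,.08),(.535,-.272,0.05),.06,1),pen=(cyl(.034,.08,.086)+box(.024,.024,.086,.132),(.535,-.272,.05),.11,1),
 fence=(box(.02,.22,.02,.046),(.64,.006,.05),.035,1),plate=(box(.24,.22,.006,.02),(.515,.006,.05),.02,1),bar=(barS,(.555,.02,.15),.04,1),stopper=(cyl(.028,0,.028),(.534,.25,0),.015,0))
for k,(parts,p0,z,yaw) in jobs.items():
    M=masks(k,p0,z)
    for sel in ([M] if len(M)<2 else [M,M[:1],M[1:]]):
        if sel: print(k,[v[0] for v in sel],*[np.round(x,4) for x in fit([v[1:] for v in sel],parts,p0,yaw)])
    if not M: print(k,'none')
if 1:
    t=[]
    for n,c in C.items():
        r,q=map(int,proj(c,[.535,-.272,.11])); t.append(cv2.resize(c['pixels'][r-25:r+25,q-25:q+25],(400,400),interpolation=cv2.INTER_CUBIC))
    cv2.imwrite('pics/pen.png',np.hstack(t))
E
python3 m.py
```

```text
stud_short ['scene', 'top'] [0.4606 0.2535] 0.4284
stud_short ['scene'] [0.4604 0.254 ] 0.0858
stud_short ['top'] [0.4573 0.2543] 0.3325
stud_tall ['scene', 'top'] [0.6222 0.2723] 0.1656
stud_tall ['scene'] [0.6218 0.273 ] 0.0879
stud_tall ['top'] [0.6219 0.2719] 0.0722
stand ['scene', 'top'] [ 0.5375 -0.2829  0.001 ] 0.4582
stand ['scene'] [ 0.5388 -0.2842 -0.006 ] 0.207
stand ['top'] [ 0.5362 -0.2814 -0.0197] 0.2033
pen ['scene', 'top'] [ 0.5388 -0.2833  0.1705] 0.4757
pen ['scene'] [ 0.5387 -0.2834  0.1191] 0.1148
pen ['top'] [ 0.5363 -0.2835  0.1913] 0.36
fence ['scene', 'top'] [0.6459 0.0134 0.0723] 0.1826
fence ['scene'] [0.6465 0.0123 0.0728] 0.0749
fence ['top'] [0.6443 0.0143 0.0878] 0.0886
plate ['scene', 'top'] [0.5193 0.0029 0.0817] 0.6156
plate ['scene'] [0.5129 0.0027 0.0711] 0.3476
plate ['top'] [0.5222 0.003  0.0922] 0.2648
bar ['scene', 'top'] [0.5554 0.0261 0.2043] 0.1486
bar ['scene'] [0.5562 0.0263 0.2184] 0.1019
bar ['top'] [0.5556 0.0257 0.2053] 0.0455
stopper ['scene'] [0.5266 0.2535] 0.3102
```

View pics/pen.png

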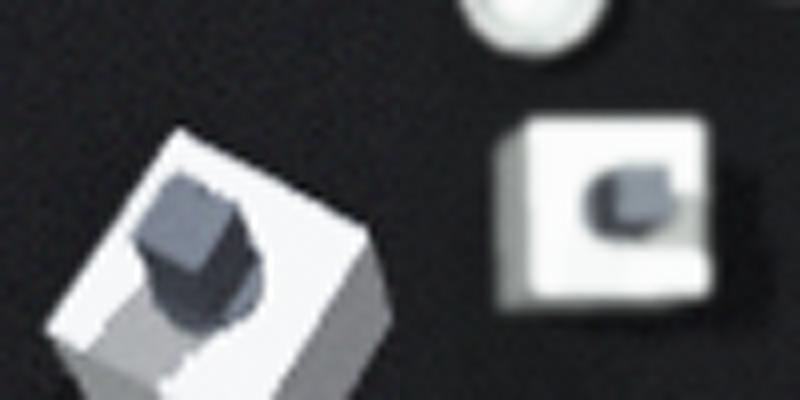

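The pen picture shows the grey grip standing in the white stand, turned slightly from the stand's axes; the scene fit gives about 0.12 rad. Next comes a helper that converts target poses into rows.

```bash
cat > g.py <<'E'
import sys
from h import *
from scipy.spatial.transform import Rotation as Ro
def tool(psi,tilt):  # tilt: tool z leans to +fence-x
    return Ro.from_euler('xyz',[np.pi,0,psi])*Ro.from_rotvec([-tilt,0,0])
def rows(p,psi=1.69,tilt=0,s=None):
    s=s or get_state(); R=Ro.from_euler('xyz',s['orientation'])
    t=R.inv().apply(np.array(p)-s['ee_pos'])*100; r=np.degrees((R.inv()*tool(psi,tilt)).as_rotvec())
    print('t',np.round(t,2),'r',np.round(r,1),'z axis',np.round(R.as_matrix()[:,2],3),'J',np.round(s['joint_positions'],2))
if __name__=='__main__':
    a=[float(v) for v in sys.argv[1:]]; rows(a[:3],*a[3:])
E
python3 g.py .53 .1 .27
```

```text
t [-49.04 -40.05  -6.58] r [ 0.  -0.  69.3] z axis [ 0.  0. -1.] J [ 1.22  0.49  1.56  0.    1.09 -0.11]
```

```bash
R='{"tx":-49,"ty":-40,"tz":-6.6,"rz":69.3,"claw":0}'; python3 -m handwheel '[{"tx":-49,"ty":-40,"tz":-6.6,"rz":69.3,"claw":0},{"tx":-49,"ty":-40,"tz":-6.6,"rz":69.3,"claw":0},{"tx":-49,"ty":-40,"tz":-6.6,"rz":69.3,"claw":0},{"tx":-49,"ty":-40,"tz":-6.6,"rz":69.3,"claw":0},{"tx":-49,"ty":-40,"tz":-6.6,"rz":69.3,"claw":0},{"tx":-49,"ty":-40,"tz":-6.6,"rz":69.3,"claw":0},{"tx":-49,"ty":-40,"tz":-6.6,"rz":69.3,"claw":0},{"tx":-49,"ty":-40,"tz":-6.6,"rz":69.3,"claw":0}]'; python3 g.py .5385 -.2833 .22 1.69
```

```text
t [-59.08 -77.06  -1.58] r [ 0.  -0.  69.3] z axis [ 0.  0. -1.] J [ 1.22  0.49  1.56  0.    1.09 -0.11]invalid input
```

```bash
python3 -m handwheel '[{"rx":0,"ry":0,"rz":69.3,"tx":-49,"ty":-40,"tz":-6.6,"claw":0},{"rx":0,"ry":0,"rz":69.3,"tx":-49,"ty":-40,"tz":-6.6,"claw":0},{"rx":0,"ry":0,"rz":69.3,"tx":-49,"ty":-40,"tz":-6.6,"claw":0},{"rx":0,"ry":0,"rz":69.3,"tx":-49,"ty":-40,"tz":-6.6,"claw":0},{"rx":0,"ry":0,"rz":69.3,"tx":-49,"ty":-40,"tz":-6.6,"claw":0},{"rx":0,"ry":0,"rz":69.3,"tx":-49,"ty":-40,"tz":-6.6,"claw":0},{"rx":0,"ry":0,"rz":69.3,"tx":-49,"ty":-40,"tz":-6.6,"claw":0},{"rx":0,"ry":0,"rz":69.3,"tx":-49,"ty":-40,"tz":-6.6,"claw":0}]'; python3 g.py .5385 -.2833 .22 1.69
```

```text
time: 3.07
ee_pos: [0.3499, 0.3397, 0.2393]
orientation: [3.141, -0.0, 1.893]
force: [1.0, 1.0, 0.9]
opening: 0.0952
grip_force: 0.0
t [-65.07  -1.83   1.91] r [ 0.  -0.  11.6] z axis [ 0.001  0.    -1.   ] J [0.64 0.26 1.84 0.   1.05 0.31]
```

```bash
python3 -m handwheel '[{"rx":0,"ry":0,"rz":11.6,"tx":-65,"ty":-1.8,"tz":0,"claw":0},{"rx":0,"ry":0,"rz":11.6,"tx":-65,"ty":-1.8,"tz":0,"claw":0},{"rx":0,"ry":0,"rz":11.6,"tx":-65,"ty":-1.8,"tz":0,"claw":0},{"rx":0,"ry":0,"rz":11.6,"tx":-65,"ty":-1.8,"tz":0,"claw":0},{"rx":0,"ry":0,"rz":11.6,"tx":-65,"ty":-1.8,"tz":0,"claw":0},{"rx":0,"ry":0,"rz":11.6,"tx":-65,"ty":-1.8,"tz":0,"claw":0},{"rx":0,"ry":0,"rz":11.6,"tx":-65,"ty":-1.8,"tz":0,"claw":0},{"rx":0,"ry":0,"rz":11.6,"tx":-65,"ty":-1.8,"tz":0,"claw":0}]'; python3 g.py .5385 -.2833 .22 1.69
```

```text
time: 3.73
ee_pos: [0.4479, 0.0209, 0.2392]
orientation: [3.141, 0.0, 1.696]
force: [2.4, 1.4, 0.7]
opening: 0.0951
grip_force: 0.0
t [-31.32   5.18   1.92] r [0.  0.  0.4] z axis [ 0.001  0.    -1.   ] J [-0.1   0.2   1.92  0.    1.02 -0.23]
```

```bash
python3 -m handwheel '[{"rx":0,"ry":0,"rz":0.4,"tx":-31.3,"ty":5.2,"tz":1.9,"claw":0},{"rx":0,"ry":0,"rz":0.4,"tx":-31.3,"ty":5.2,"tz":1.9,"claw":0},{"rx":0,"ry":0,"rz":0.4,"tx":-31.3,"ty":5.2,"tz":1.9,"claw":0},{"rx":0,"ry":0,"rz":0.4,"tx":-31.3,"ty":5.2,"tz":1.9,"claw":0},{"rx":0,"ry":0,"rz":0.4,"tx":-31.3,"ty":5.2,"tz":1.9,"claw":0},{"rx":0,"ry":0,"rz":0.4,"tx":-31.3,"ty":5.2,"tz":1.9,"claw":0},{"rx":0,"ry":0,"rz":0.4,"tx":-31.3,"ty":5.2,"tz":1.9,"claw":0},{"rx":0,"ry":0,"rz":0.4,"tx":-31.3,"ty":5.2,"tz":1.9,"claw":0}]'; python3 g.py .5385 -.2833 .11 1.69
```

```text
time: 4.4
ee_pos: [0.5389, -0.2847, 0.2193]
orientation: [3.141, 0.0, 1.688]
force: [-0.3, -0.6, 0.5]
opening: 0.0952
grip_force: 0.0
t [ 0.14 -0.03 10.93] r [ 0.   0.  -0.1] z axis [ 0. -0. -1.] J [-0.59  0.45  1.58 -0.    1.11 -0.71]
```

```bash
python3 -m handwheel '[{"rx":0,"ry":0,"rz":0,"tx":0.1,"ty":0,"tz":6,"claw":0},{"rx":0,"ry":0,"rz":0,"tx":0.1,"ty":0,"tz":8,"claw":0},{"rx":0,"ry":0,"rz":0,"tx":0.1,"ty":0,"tz":10.9,"claw":0},{"rx":0,"ry":0,"rz":0,"tx":0.1,"ty":0,"tz":10.9,"claw":0},{"rx":0,"ry":0,"rz":0,"tx":0.1,"ty":0,"tz":10.9,"claw":1},{"rx":0,"ry":0,"rz":0,"tx":0.1,"ty":0,"tz":10.9,"claw":1},{"rx":0,"ry":0,"rz":0,"tx":0.1,"ty":0,"tz":10.9,"claw":1},{"rx":0,"ry":0,"rz":0,"tx":0.1,"ty":0,"tz":10.9,"claw":1}]'; python3 -m handwheel '[{"rx":0,"ry":0,"rz":0,"tx":0,"ty":0,"tz":0,"claw":1},{"rx":0,"ry":0,"rz":0,"tx":0,"ty":0,"tz":0,"claw":1},{"rx":0,"ry":0,"rz":0,"tx":0,"ty":0,"tz":0,"claw":1},{"rx":0,"ry":0,"rz":0,"tx":0,"ty":0,"tz":0,"claw":1},{"rx":0,"ry":0,"rz":0,"tx":0,"ty":0,"tz":0,"claw":1},{"rx":0,"ry":0,"rz":0,"tx":0,"ty":0,"tz":0,"claw":1}]'
```

```text
time: 5.07
ee_pos: [0.5392, -0.2804, 0.1128]
orientation: [3.139, 0.002, 1.69]
force: [-0.8, -0.2, 0.6]
opening: 0.0738
grip_force: 0.0
time: 5.57
ee_pos: [0.5384, -0.28, 0.1108]
orientation: [3.142, -0.0, 1.689]
force: [-1.2, -0.4, 0.1]
opening: 0.0341
grip_force: 0.0
```

```bash
python3 -m handwheel '[{"rx":0,"ry":0,"rz":0,"tx":-0.3,"ty":0,"tz":0.1,"claw":0.6},{"rx":0,"ry":0,"rz":0,"tx":-0.3,"ty":0,"tz":0.1,"claw":0.6},{"rx":0,"ry":0,"rz":0,"tx":-0.3,"ty":0,"tz":0.1,"claw":1},{"rx":0,"ry":0,"rz":0,"tx":-0.3,"ty":0,"tz":0.1,"claw":1},{"rx":0,"ry":0,"rz":0,"tx":-0.3,"ty":0,"tz":0.1,"claw":1},{"rx":0,"ry":0,"rz":0,"tx":-0.3,"ty":0,"tz":0.1,"claw":1},{"rx":0,"ry":0,"rz":0,"tx":-0.3,"ty":0,"tz":0.1,"claw":1},{"rx":0,"ry":0,"rz":0,"tx":-0.3,"ty":0,"tz":0.1,"claw":1}]'; python3 -m handwheel '[{"rx":0,"ry":0,"rz":0,"tx":0,"ty":0,"tz":0,"claw":1},{"rx":0,"ry":0,"rz":0,"tx":0,"ty":0,"tz":0,"claw":1},{"rx":0,"ry":0,"rz":0,"tx":0,"ty":0,"tz":0,"claw":1}]'
```

```text
time: 6.23
ee_pos: [0.5387, -0.2829, 0.1097]
orientation: [-3.142, -0.0, 1.689]
force: [0.1, -0.1, -0.9]
opening: 0.0241
grip_force: 29.6
time: 6.48
ee_pos: [0.5387, -0.2829, 0.1097]
orientation: [-3.142, -0.0, 1.689]
force: [-0.3, -0.7, -0.8]
opening: 0.0246
grip_force: 29.6
```

```bash
python3 -m handwheel '[{"rx":0,"ry":0,"rz":0,"tx":0,"ty":0,"tz":-4,"claw":1},{"rx":0,"ry":0,"rz":0,"tx":0,"ty":0,"tz":-8,"claw":1},{"rx":0,"ry":0,"rz":0,"tx":0,"ty":0,"tz":-10,"claw":1},{"rx":0,"ry":0,"rz":0,"tx":0,"ty":0,"tz":-10,"claw":1},{"rx":0,"ry":0,"rz":0,"tx":0,"ty":0,"tz":-10,"claw":1}]'; python3 g.py .4605 .2535 .2 1.69
```

```text
time: 6.9
ee_pos: [0.5389, -0.2831, 0.2105]
orientation: [3.14, 0.001, 1.689]
force: [-0.9, -0.2, -1.3]
opening: 0.024
grip_force: 30.0
t [54.21 -1.43  0.98] r [ 0.1  0.1 -0. ] z axis [ 0.002 -0.001 -1.   ] J [-0.59  0.46  1.59  0.    1.08 -0.71]
```

```bash
python3 -m handwheel '[{"rx":0,"ry":0,"rz":0,"tx":3,"ty":0,"tz":0,"claw":1},{"rx":0,"ry":0,"rz":0,"tx":7,"ty":-0.2,"tz":0,"claw":1},{"rx":0,"ry":0,"rz":0,"tx":11,"ty":-0.3,"tz":0,"claw":1},{"rx":0,"ry":0,"rz":0,"tx":15,"ty":-0.4,"tz":0,"claw":1},{"rx":0,"ry":0,"rz":0,"tx":18,"ty":-0.5,"tz":0,"claw":1},{"rx":0,"ry":0,"rz":0,"tx":22,"ty":-0.6,"tz":0,"claw":1},{"rx":0,"ry":0,"rz":0,"tx":26,"ty":-0.7,"tz":0,"claw":1},{"rx":0,"ry":0,"rz":0,"tx":30,"ty":-0.8,"tz":0,"claw":1}]';  python3 -m handwheel '[{"rx":0,"ry":0,"rz":0,"tx":4,"ty":-0.1,"tz":0,"claw":1},{"rx":0,"ry":0,"rz":0,"tx":8,"ty":-0.2,"tz":0,"claw":1},{"rx":0,"ry":0,"rz":0,"tx":12,"ty":-0.3,"tz":0,"claw":1},{"rx":0,"ry":0,"rz":0,"tx":16,"ty":-0.4,"tz":0,"claw":1},{"rx":0,"ry":0,"rz":0,"tx":20,"ty":-0.5,"tz":0,"claw":1},{"rx":0,"ry":0,"rz":0,"tx":24.2,"ty":-0.6,"tz":0,"claw":1},{"rx":0,"ry":0,"rz":0,"tx":24.2,"ty":-0.6,"tz":0,"claw":1},{"rx":0,"ry":0,"rz":0,"tx":24.2,"ty":-0.6,"tz":0,"claw":1}]'; python3 g.py .4605 .2535 .15 1.69
```

```text
time: 7.57
ee_pos: [0.4939, 0.0156, 0.2082]
orientation: [-3.139, -0.001, 1.689]
force: [1.4, 1.0, -1.4]
opening: 0.0236
grip_force: 30.0
time: 8.23
ee_pos: [0.4594, 0.2551, 0.208]
orientation: [-3.139, 0.001, 1.693]
force: [-0.5, -0.5, -0.6]
opening: 0.0237
grip_force: 30.0
t [-0.17  0.1   5.8 ] r [-0.2  0.   0.2] z axis [-0.003 -0.001 -1.   ] J [0.38 0.35 1.79 0.   1.   0.26]
```

```bash
python3 -m handwheel '[{"rx":0,"ry":0,"rz":0,"tx":-0.1,"ty":0.1,"tz":3,"claw":1},{"rx":0,"ry":0,"rz":0,"tx":-0.1,"ty":0.1,"tz":6,"claw":1},{"rx":0,"ry":0,"rz":0,"tx":-0.1,"ty":0.1,"tz":7,"claw":1},{"rx":0,"ry":0,"rz":0,"tx":-0.1,"ty":0.1,"tz":7,"claw":1},{"rx":0,"ry":0,"rz":0,"tx":-0.1,"ty":0.1,"tz":7,"claw":1}]'
python3 - <<'E'
from h import *
s=get_state(); print(np.round(s['ee_pos'],4),np.round(s['orientation'],3),np.round(s['force'],2))
t=[]
for n in('scene','top'):
    c=read_camera(n); p=s['ee_pos']-[0,0,.0937]; q=proj(c,p); 
    r,k=map(int,q); t.append(cv2.resize(c['pixels'][r-30:r+30,k-30:k+30],(400,400),interpolation=cv2.INTER_CUBIC)); print(n,'ball expected crop',(q-[r-30,k-30]+.5)*400/60)
cv2.imwrite('pics/touch1.png',np.hstack(t))
E
```

```text
time: 8.65
ee_pos: [0.4621, 0.2519, 0.1398]
orientation: [-3.14, 0.0, 1.688]
force: [-0.2, 0.4, -0.2]
opening: 0.0237
grip_force: 30.0
[0.4621 0.2519 0.1398] [-3.14   0.     1.688] [-0.22  0.39 -0.19]
scene ball expected crop [207.98388002 204.4533838 ]
top ball expected crop [208.54093091 205.88963959]
```

View pics/touch1.png

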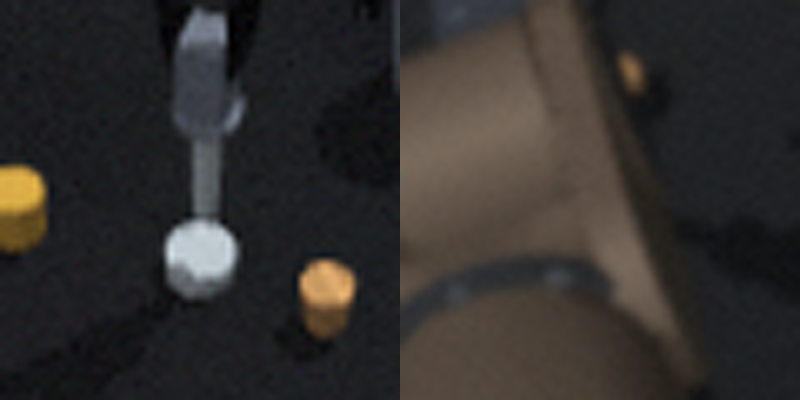

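The picture shows the pen hanging vertically above the short stud, with the ball where predicted (about 204, 208 in the crop).

```bash
python3 -m handwheel '[{"rx":0,"ry":0,"rz":0,"tx":0.1,"ty":-0.1,"tz":1.5,"claw":1},{"rx":0,"ry":0,"rz":0,"tx":0.1,"ty":-0.1,"tz":2.3,"claw":1},{"rx":0,"ry":0,"rz":0,"tx":0.1,"ty":-0.1,"tz":2.4,"claw":1},{"rx":0,"ry":0,"rz":0,"tx":0.1,"ty":-0.1,"tz":2.5,"claw":1},{"rx":0,"ry":0,"rz":0,"tx":0.1,"ty":-0.1,"tz":2.5,"claw":1},{"rx":0,"ry":0,"rz":0,"tx":0.1,"ty":-0.1,"tz":2.5,"claw":1}]'
```

```text
time: 9.25
ee_pos: [0.461, 0.2537, 0.1154]
orientation: [3.141, -0.0, 1.689]
force: [-0.7, -0.5, -0.3]
opening: 0.0235
grip_force: 30.0
```

```bash
python3 -m handwheel '[{"rx":0,"ry":0,"rz":0,"tx":0,"ty":0,"tz":0.05,"claw":1},{"rx":0,"ry":0,"rz":0,"tx":0,"ty":0,"tz":0.1,"claw":1},{"rx":0,"ry":0,"rz":0,"tx":0,"ty":0,"tz":0.15,"claw":1},{"rx":0,"ry":0,"rz":0,"tx":0,"ty":0,"tz":0.15,"claw":1},{"rx":0,"ry":0,"rz":0,"tx":0,"ty":0,"tz":0.15,"claw":1}]'; python3 g.py .622 .2725 .2 1.69
```

```text
time: 9.67
ee_pos: [0.4611, 0.2538, 0.1142]
orientation: [3.14, -0.0, 1.689]
force: [-1.7, -1.5, 7.2]
opening: 0.0239
grip_force: 30.0
t [-0.04 16.21 -8.56] r [ 0.1 -0.  -0. ] z axis [ 0.001  0.001 -1.   ] J [0.38 0.47 1.9  0.   0.77 0.26]
```

```bash
python3 -m handwheel '[{"rx":0,"ry":0,"rz":0,"tx":0,"ty":0,"tz":0,"claw":1},{"rx":0,"ry":0,"rz":0,"tx":0,"ty":0,"tz":-3,"claw":1},{"rx":0,"ry":0,"rz":0,"tx":0,"ty":0,"tz":-6,"claw":1},{"rx":0,"ry":0,"rz":0,"tx":0,"ty":4,"tz":-6,"claw":1},{"rx":0,"ry":0,"rz":0,"tx":0,"ty":8,"tz":-6,"claw":1},{"rx":0,"ry":0,"rz":0,"tx":0,"ty":12,"tz":-6,"claw":1},{"rx":0,"ry":0,"rz":0,"tx":0,"ty":16.1,"tz":-6,"claw":1},{"rx":0,"ry":0,"rz":0,"tx":0,"ty":16.1,"tz":-6,"claw":1}]'; python3 -m handwheel '[{"rx":0,"ry":0,"rz":0,"tx":0,"ty":0,"tz":0,"claw":1},{"rx":0,"ry":0,"rz":0,"tx":0,"ty":0,"tz":1.5,"claw":1},{"rx":0,"ry":0,"rz":0,"tx":0,"ty":0,"tz":2.5,"claw":1},{"rx":0,"ry":0,"rz":0,"tx":0,"ty":0,"tz":2.5,"claw":1},{"rx":0,"ry":0,"rz":0,"tx":0,"ty":0,"tz":2.5,"claw":1}]';python3 g.py .622 .2725 .1442 1.69
```

```text
time: 10.33
ee_pos: [0.6263, 0.2725, 0.1724]
orientation: [3.139, -0.0, 1.688]
force: [-0.5, 0.0, -1.3]
opening: 0.0241
grip_force: 30.0
time: 10.75
ee_pos: [0.6198, 0.2726, 0.1481]
orientation: [-3.14, 0.0, 1.69]
force: [-0.5, 0.5, -1.7]
opening: 0.024
grip_force: 30.0
t [-0.04  0.22  0.39] r [-0.1  0.  -0. ] z axis [-0.001 -0.    -1.   ] J [0.32 0.62 1.48 0.   1.04 0.2 ]
```

```bash
python3 -m handwheel '[{"rx":0,"ry":0,"rz":0,"tx":0,"ty":0,"tz":0.2,"claw":1},{"rx":0,"ry":0,"rz":0,"tx":0,"ty":0,"tz":0.3,"claw":1},{"rx":0,"ry":0,"rz":0,"tx":0,"ty":0,"tz":0.4,"claw":1},{"rx":0,"ry":0,"rz":0,"tx":0,"ty":0,"tz":0.45,"claw":1},{"rx":0,"ry":0,"rz":0,"tx":0,"ty":0,"tz":0.45,"claw":1},{"rx":0,"ry":0,"rz":0,"tx":0,"ty":0,"tz":0.45,"claw":1},{"rx":0,"ry":0,"rz":0,"tx":0,"ty":0,"tz":0.45,"claw":1}]'
```

```text
time: 11.33
ee_pos: [0.6208, 0.2727, 0.1444]
orientation: [3.141, -0.0, 1.689]
force: [-0.5, 0.6, 3.9]
opening: 0.0238
grip_force: 30.0
```

```bash
python3 -m handwheel '[{"rx":0,"ry":0,"rz":0,"tx":0,"ty":0,"tz":0,"claw":1},{"rx":0,"ry":0,"rz":0,"tx":0,"ty":0,"tz":-2,"claw":1},{"rx":0,"ry":0,"rz":0,"tx":0,"ty":0,"tz":-5,"claw":1},{"rx":0,"ry":0,"rz":0,"tx":0,"ty":0,"tz":-8,"claw":1},{"rx":0,"ry":0,"rz":0,"tx":0,"ty":0,"tz":-8,"claw":1},{"rx":0,"ry":0,"rz":0,"tx":0,"ty":0,"tz":-8,"claw":1},{"rx":0,"ry":0,"rz":0,"tx":0,"ty":0,"tz":-8,"claw":1}]'; python3 g.py .466 .018 .22 1.646 .524
```

```text
time: 11.92
ee_pos: [0.6202, 0.2724, 0.2228]
orientation: [-3.14, 0.0, 1.689]
force: [0.0, 0.7, -0.7]
opening: 0.024
grip_force: 30.0
t [-23.44 -18.32   0.31] r [-30.1  -0.6   2.4] z axis [-0.001 -0.    -1.   ] J [0.32 0.55 1.39 0.   1.2  0.2 ]
```

```bash
python3 -m handwheel '[{"rx":-4,"ry":0,"rz":0,"tx":-3,"ty":-2.3,"tz":0,"claw":1},{"rx":-8,"ry":0,"rz":0,"tx":-6,"ty":-4.6,"tz":0,"claw":1},{"rx":-12,"ry":0,"rz":1,"tx":-9,"ty":-7,"tz":0,"claw":1},{"rx":-16,"ry":0,"rz":1,"tx":-12,"ty":-9.4,"tz":0,"claw":1},{"rx":-20,"ry":0,"rz":2,"tx":-15,"ty":-11.7,"tz":0,"claw":1},{"rx":-24,"ry":-0.5,"rz":2,"tx":-18,"ty":-14,"tz":0,"claw":1},{"rx":-27,"ry":-0.6,"rz":2.4,"tx":-21,"ty":-16.3,"tz":0,"claw":1},{"rx":-30.1,"ry":-0.6,"rz":2.4,"tx":-23.4,"ty":-18.3,"tz":0.3,"claw":1}]'; python3 -m handwheel '[{"rx":0,"ry":0,"rz":0,"tx":0,"ty":0,"tz":0,"claw":1},{"rx":0,"ry":0,"rz":0,"tx":0,"ty":0,"tz":0,"claw":1},{"rx":0,"ry":0,"rz":0,"tx":0,"ty":0,"tz":0,"claw":1},{"rx":0,"ry":0,"rz":0,"tx":0,"ty":0,"tz":0,"claw":1}]'; python3 g.py .466 .018 .131 1.646 .524
```

```text
time: 12.58
ee_pos: [0.4709, 0.029, 0.2206]
orientation: [2.64, -0.004, 1.649]
force: [0.7, 0.3, 0.0]
opening: 0.0235
grip_force: 30.0
time: 12.92
ee_pos: [0.4746, 0.0313, 0.2215]
orientation: [2.641, -0.006, 1.651]
force: [-0.8, -0.2, -1.5]
opening: 0.0237
grip_force: 30.0
t [-1.31 -5.19  7.47] r [-1.3 -0.4  0.1] z axis [ 0.478  0.043 -0.877] J [-0.14  0.11  2.21  0.32  0.35 -0.49]
```

Run:
```python
import numpy as np
from scipy.optimize import least_squares
D=np.array([[.492,1.559,1.092,.6247,.204],[.45,1.58,1.11,.6095,.2193],[.47,1.9,.77,.5263,.1142],[.62,1.48,1.04,.677,.1481],[.55,1.39,1.2,.6774,.2228],[.35,1.79,1.0,.5255,.208],[.2,1.92,1.02,.448,.239],[.11,2.21,.35,.4756,.2215]])
def fk(p,a,b,c):
    x0,h,L1,L2,e,Lt=p; s=a+b
    return np.array([x0+L1*np.sin(a)+L2*np.sin(s)+e*np.cos(s)+Lt*np.sin(s+c), h+L1*np.cos(a)+L2*np.cos(s)-e*np.sin(s)+Lt*np.cos(s+c)])
f=least_squares(lambda p:(fk(p,*D[:,:3].T)-D[:,3:].T).ravel(),[.1,.4,.4,.4,0,.25]); p=f.x
print(np.round(p,3),np.round(f.fun*1000,1))
for bx in(.513,.545,.579):
  for t in(0,5,10,15,20,25,30):
    T=np.radians(t); tgt=[bx-.0937*np.sin(T),.0495+.0937*np.cos(T)]
    q=least_squares(lambda j:np.r_[fk(p,*j)-tgt,j.sum()-(np.pi-T)],[.4,2,.6]); print(bx,t,np.round(q.x,2),round(q.cost,5))
```

```text
[0.013 0.211 0.589 0.4   0.047 0.301] [-0.5 -1.7 -0.4  0.7  0.4  2.  -0.5  0.1 -1.4  1.6  1.2 -1.3  1.1 -0.
 -0.8 -0.3]
0.513 0 [0.41 1.9  0.83] 0.0
0.513 5 [0.37 1.98 0.7 ] 0.0
0.513 10 [0.34 2.06 0.56] 0.0
0.513 15 [0.31 2.15 0.42] 0.0
0.513 20 [0.3  2.23 0.27] 0.0
0.513 25 [0.29 2.31 0.1 ] 0.0
0.513 30 [ 0.3   2.4  -0.08] 0.0
0.545 0 [0.45 1.82 0.86] 0.0
0.545 5 [0.41 1.91 0.73] 0.0
0.545 10 [0.38 1.99 0.6 ] 0.0
0.545 15 [0.35 2.08 0.45] 0.0
0.545 20 [0.33 2.16 0.3 ] 0.0
0.545 25 [0.32 2.24 0.14] 0.0
0.545 30 [ 0.33  2.33 -0.04] 0.0
0.579 0 [0.5  1.74 0.9 ] 0.0
0.579 5 [0.46 1.83 0.77] 0.0
0.579 10 [0.42 1.91 0.63] 0.0
0.579 15 [0.39 2.   0.49] 0.0
0.579 20 [0.37 2.08 0.34] 0.0
0.579 25 [0.36 2.17 0.17] 0.0
0.579 30 [ 0.36  2.26 -0.  ] 0.0
```

```bash
python3 g.py .489 .020 .200 1.646 .262
```

```text
t [-1.25  0.15  2.53] r [13.7 -0.4  0.1] z axis [ 0.478  0.043 -0.877] J [-0.14  0.11  2.21  0.32  0.35 -0.49]
```

```bash
python3 -m handwheel '[{"rx":5,"ry":-0.1,"rz":0,"tx":-0.4,"ty":0,"tz":0,"claw":1},{"rx":10,"ry":-0.2,"rz":0,"tx":-0.8,"ty":0.1,"tz":1,"claw":1},{"rx":13.7,"ry":-0.4,"rz":0.1,"tx":-1.2,"ty":0.1,"tz":2,"claw":1},{"rx":13.7,"ry":-0.4,"rz":0.1,"tx":-1.2,"ty":0.1,"tz":2.5,"claw":1},{"rx":13.7,"ry":-0.4,"rz":0.1,"tx":-1.2,"ty":0.1,"tz":2.5,"claw":1},{"rx":13.7,"ry":-0.4,"rz":0.1,"tx":-1.2,"ty":0.1,"tz":2.5,"claw":1},{"rx":13.7,"ry":-0.4,"rz":0.1,"tx":-1.2,"ty":0.1,"tz":2.5,"claw":1},{"rx":13.7,"ry":-0.4,"rz":0.1,"tx":-1.2,"ty":0.1,"tz":2.5,"claw":1}]'; python3 g.py .489 .020 .14 1.646 .262;  python3 - <<'E'
from h import *
import m
E
```

```text
time: 13.58
ee_pos: [0.4874, 0.0203, 0.2006]
orientation: [2.878, 0.0, 1.646]
force: [0.4, -0.2, -0.7]
opening: 0.024
grip_force: 30.0
t [-0.04 -1.42  5.89] r [0.1 0.  0. ] z axis [ 0.26   0.019 -0.966] J [-0.12  0.21  2.06  0.09  0.61 -0.27]
stud_short ['scene', 'top'] [0.4597 0.2526] 0.3574
stud_short ['scene'] [0.4598 0.2541] 0.1095
stud_short ['top'] [0.459  0.2526] 0.2382
stud_tall ['scene', 'top'] [0.6227 0.2732] 0.3903
stud_tall ['scene'] [0.6228 0.2731] 0.1223
stud_tall ['top'] [0.6218 0.2719] 0.2635
stand ['scene', 'top'] [ 0.5368 -0.2822 -0.0041] 0.1534
stand ['scene'] [ 0.5395 -0.2839 -0.0074] 0.0352
stand ['top'] [ 0.5358 -0.2812 -0.0084] 0.0533
pen none
fence ['scene', 'top'] [0.6463 0.0104 0.076 ] 0.2276
fence ['scene'] [0.6468 0.0114 0.0735] 0.0942
fence ['top'] [0.6455 0.0139 0.0757] 0.1091
plate ['scene'] [0.5128 0.003  0.0756] 0.3376
bar ['scene', 'top'] [0.5561 0.0273 0.2122] 0.6927
bar ['scene'] [0.5569 0.0267 0.2074] 0.0477
bar ['top'] [0.5544 0.0277 0.1944] 0.6365
stopper none
```

```bash
python3 -m handwheel '[{"rx":0,"ry":0,"rz":0,"tx":0,"ty":-0.7,"tz":2.5,"claw":1},{"rx":0,"ry":0,"rz":0,"tx":0,"ty":-1.2,"tz":5,"claw":1},{"rx":0,"ry":0,"rz":0,"tx":0,"ty":-1.4,"tz":5.9,"claw":1},{"rx":0,"ry":0,"rz":0,"tx":0,"ty":-1.4,"tz":5.9,"claw":1},{"rx":0,"ry":0,"rz":0,"tx":0,"ty":-1.4,"tz":5.9,"claw":1},{"rx":0,"ry":0,"rz":0,"tx":0,"ty":-1.4,"tz":5.9,"claw":1}]'
cat > b.py <<'E'
from g import *
s=get_state(); R=Ro.from_euler('xyz',s['orientation']).as_matrix(); b=s['ee_pos']+.0937*R[:,2]
F=np.array([.6463,.012,.02]); u=np.array([np.cos(.075),np.sin(.075),0]); v=np.array([-u[1],u[0],0])
print('ball',np.round(b,4),'fence x,y',np.round([(b-F)@u,(b-F)@v],4),'F',np.round([s['force']@u,s['force']@v,s['force'][2]],1))
print('shift 10mm along u in tool cm',np.round(R.T@u,3),' down',np.round(R.T@[0,0,-1],3),'v',np.round(R.T@v,3))
E
python3 b.py
```

```text
time: 14.98
ee_pos: [0.4901, 0.02, 0.1405]
orientation: [2.878, 0.001, 1.646]
force: [-0.7, -0.5, -0.9]
opening: 0.0236
grip_force: 30.0
ball [0.5145 0.0218 0.05  ] fence x,y [-0.1307  0.0197] F [-0.7 -0.5 -0.9]
shift 10mm along u in tool cm [-0.     0.965  0.261]  down [ 0.001 -0.261  0.965] v [ 1.     0.    -0.001]
```

```bash
python3 -m handwheel '[{"rx":0,"ry":0,"rz":0,"tx":0,"ty":0.29,"tz":0.08,"claw":1},{"rx":0,"ry":0,"rz":0,"tx":0,"ty":0.58,"tz":0.16,"claw":1},{"rx":0,"ry":0,"rz":0,"tx":0,"ty":0.87,"tz":0.24,"claw":1},{"rx":0,"ry":0,"rz":0,"tx":0,"ty":1.16,"tz":0.32,"claw":1},{"rx":0,"ry":0,"rz":0,"tx":0,"ty":1.45,"tz":0.4,"claw":1},{"rx":0,"ry":0,"rz":0,"tx":0,"ty":1.74,"tz":0.47,"claw":1},{"rx":0,"ry":0,"rz":0,"tx":0,"ty":2.03,"tz":0.55,"claw":1},{"rx":0,"ry":0,"rz":0,"tx":0,"ty":2.32,"tz":0.63,"claw":1}]'; python3 b.py;  python3 -m handwheel '[{"rx":0,"ry":0,"rz":0,"tx":0,"ty":0.29,"tz":0.08,"claw":1},{"rx":0,"ry":0,"rz":0,"tx":0,"ty":0.58,"tz":0.16,"claw":1},{"rx":0,"ry":0,"rz":0,"tx":0,"ty":0.87,"tz":0.24,"claw":1},{"rx":0,"ry":0,"rz":0,"tx":0,"ty":1.16,"tz":0.32,"claw":1},{"rx":0,"ry":0,"rz":0,"tx":0,"ty":1.16,"tz":0.32,"claw":1}]'; python3 b.py
python3 - <<'E'
from h import *
c=read_camera('scene'); cv2.imwrite('pics/push1.png',cv2.resize(c['pixels'][160:280,240:400],None,fx=5,fy=5,interpolation=cv2.INTER_CUBIC))
E
```

```text
time: 15.65
ee_pos: [0.5138, 0.0219, 0.1397]
orientation: [2.879, 0.0, 1.646]
force: [-3.0, 0.2, 2.0]
opening: 0.0239
grip_force: 30.0
ball [0.538  0.0237 0.0492] fence x,y [-0.1071  0.0198] F [-3.   0.4  2. ]
shift 10mm along u in tool cm [-0.     0.966  0.259]  down [ 0.    -0.259  0.966] v [ 1.  0. -0.]
time: 16.07
ee_pos: [0.5264, 0.0228, 0.1397]
orientation: [2.878, 0.001, 1.646]
force: [-0.9, -1.3, 1.3]
opening: 0.0234
grip_force: 30.0
ball [0.5507 0.0246 0.0492] fence x,y [-0.0944  0.0197] F [-1.  -1.2  1.3]
shift 10mm along u in tool cm [-0.     0.966  0.26 ]  down [ 0.001 -0.26   0.966] v [ 1.     0.    -0.001]
```

View pics/push1.png

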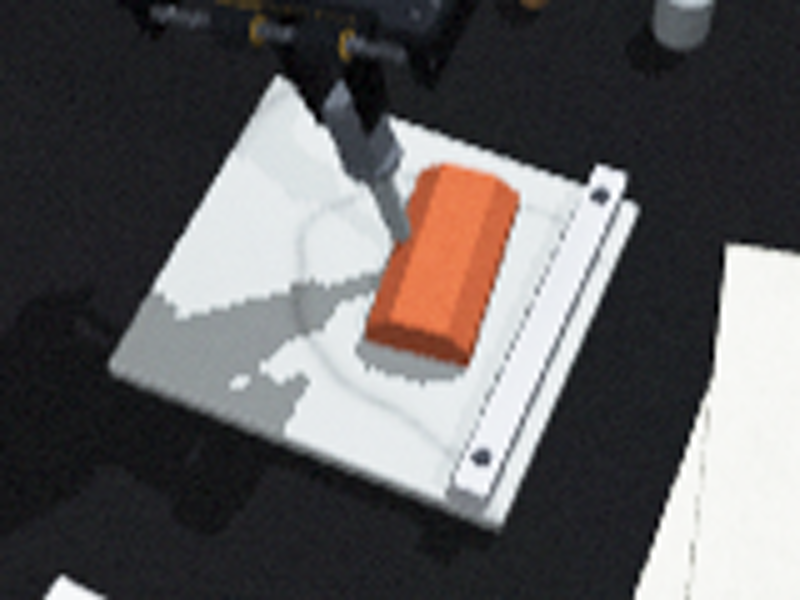

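The picture shows the ball on the near bevel at about (405, 245), the bar flat and still turned slightly. Pushing on.

```bash
python3 -m handwheel '[{"rx":0,"ry":0,"rz":0,"tx":0,"ty":0.24,"tz":0.06,"claw":1},{"rx":0,"ry":0,"rz":0,"tx":0,"ty":0.48,"tz":0.13,"claw":1},{"rx":0,"ry":0,"rz":0,"tx":0,"ty":0.72,"tz":0.19,"claw":1},{"rx":0,"ry":0,"rz":0,"tx":0,"ty":0.96,"tz":0.26,"claw":1},{"rx":0,"ry":0,"rz":0,"tx":0,"ty":1.2,"tz":0.32,"claw":1},{"rx":0,"ry":0,"rz":0,"tx":0,"ty":1.44,"tz":0.39,"claw":1},{"rx":0,"ry":0,"rz":0,"tx":0,"ty":1.68,"tz":0.45,"claw":1},{"rx":0,"ry":0,"rz":0,"tx":0,"ty":1.85,"tz":0.5,"claw":1}]'; python3 b.py;  python3 -m handwheel '[{"rx":0,"ry":0,"rz":0,"tx":0,"ty":0.1,"tz":0.03,"claw":1},{"rx":0,"ry":0,"rz":0,"tx":0,"ty":0.2,"tz":0.06,"claw":1},{"rx":0,"ry":0,"rz":0,"tx":0,"ty":0.3,"tz":0.09,"claw":1},{"rx":0,"ry":0,"rz":0,"tx":0,"ty":0.4,"tz":0.11,"claw":1},{"rx":0,"ry":0,"rz":0,"tx":0,"ty":0.4,"tz":0.11,"claw":1}]'; python3 b.py
```

```text
time: 16.78
ee_pos: [0.5451, 0.0242, 0.1395]
orientation: [2.879, 0.001, 1.646]
force: [-2.2, 0.3, 0.8]
opening: 0.0236
grip_force: 30.0
ball [0.5693 0.026  0.049 ] fence x,y [-0.0757  0.0198] F [-2.2  0.5  0.8]
shift 10mm along u in tool cm [-0.     0.966  0.26 ]  down [ 0.001 -0.26   0.966] v [ 1.  0. -0.]
time: 17.2
ee_pos: [0.5489, 0.0246, 0.1395]
orientation: [2.879, 0.0, 1.646]
force: [-2.3, 0.4, -0.2]
opening: 0.0239
grip_force: 30.0
ball [0.5732 0.0264 0.049 ] fence x,y [-0.0718  0.0198] F [-2.3  0.5 -0.2]
shift 10mm along u in tool cm [-0.     0.966  0.259]  down [ 0.    -0.259  0.966] v [ 1.  0. -0.]
```

Now 1 mm steps until the force rises.

```bash
python3 -m handwheel '[{"rx":0,"ry":0,"rz":0,"tx":0,"ty":0.1,"tz":0.03,"claw":1},{"rx":0,"ry":0,"rz":0,"tx":0,"ty":0.2,"tz":0.05,"claw":1},{"rx":0,"ry":0,"rz":0,"tx":0,"ty":0.3,"tz":0.08,"claw":1},{"rx":0,"ry":0,"rz":0,"tx":0,"ty":0.3,"tz":0.08,"claw":1},{"rx":0,"ry":0,"rz":0,"tx":0,"ty":0.3,"tz":0.08,"claw":1}]'; python3 b.py;python3 -m handwheel '[{"rx":0,"ry":0,"rz":0,"tx":0,"ty":0.06,"tz":0.015,"claw":1},{"rx":0,"ry":0,"rz":0,"tx":0,"ty":0.12,"tz":0.03,"claw":1},{"rx":0,"ry":0,"rz":0,"tx":0,"ty":0.12,"tz":0.03,"claw":1}]'; python3 b.py
```

```text
time: 17.62
ee_pos: [0.5522, 0.0248, 0.1396]
orientation: [2.879, 0.001, 1.646]
force: [-3.0, 0.7, 0.6]
opening: 0.0235
grip_force: 30.0
ball [0.5764 0.0266 0.0491] fence x,y [-0.0686  0.0198] F [-2.9  0.9  0.6]
shift 10mm along u in tool cm [-0.     0.966  0.26 ]  down [ 0.001 -0.26   0.966] v [ 1.  0. -0.]
time: 17.87
ee_pos: [0.5533, 0.0249, 0.1396]
orientation: [2.879, 0.0, 1.646]
force: [-3.4, 0.7, 1.4]
opening: 0.0236
grip_force: 30.0
ball [0.5776 0.0267 0.0491] fence x,y [-0.0674  0.0198] F [-3.3  0.9  1.4]
shift 10mm along u in tool cm [-0.     0.966  0.26 ]  down [ 0.    -0.26   0.966] v [ 1.  0. -0.]
```

```bash
python3 -m handwheel '[{"rx":0,"ry":0,"rz":0,"tx":0,"ty":0.06,"tz":0.015,"claw":1},{"rx":0,"ry":0,"rz":0,"tx":0,"ty":0.12,"tz":0.03,"claw":1},{"rx":0,"ry":0,"rz":0,"tx":0,"ty":0.12,"tz":0.03,"claw":1}]'; python3 b.py
python3 - <<'E'
from m import *
c=read_camera('scene'); cv2.imwrite('pics/push2.png',cv2.resize(c['pixels'][160:280,240:400],None,fx=5,fy=5,interpolation=cv2.INTER_CUBIC))
E
```

```text
time: 18.12
ee_pos: [0.5547, 0.025, 0.1396]
orientation: [2.879, 0.001, 1.646]
force: [-3.1, 0.8, 1.5]
opening: 0.0237
grip_force: 30.0
ball [0.5789 0.0267 0.0492] fence x,y [-0.0661  0.0198] F [-3.   1.1  1.5]
shift 10mm along u in tool cm [-0.     0.966  0.26 ]  down [ 0.001 -0.26   0.966] v [ 1.  0. -0.]
stud_short ['top'] [0.4591 0.2517] 0.3008
stud_tall ['scene'] [0.6237 0.269 ] 0.2687
stand ['scene', 'top'] [ 0.5387 -0.2831  0.0078] 0.1411
stand ['scene'] [ 0.5392 -0.2843 -0.0194] 0.0369
stand ['top'] [ 0.5371 -0.2798  0.0047] 0.0769
pen none
fence ['scene', 'top'] [0.6465 0.0114 0.0702] 0.5598
fence ['scene'] [0.6465 0.011  0.0772] 0.1093
fence ['top'] [0.6457 0.0114 0.0658] 0.4452
plate none
bar none
stopper ['top'] [0.5257 0.2536] 0.4551
```

View pics/push2.png

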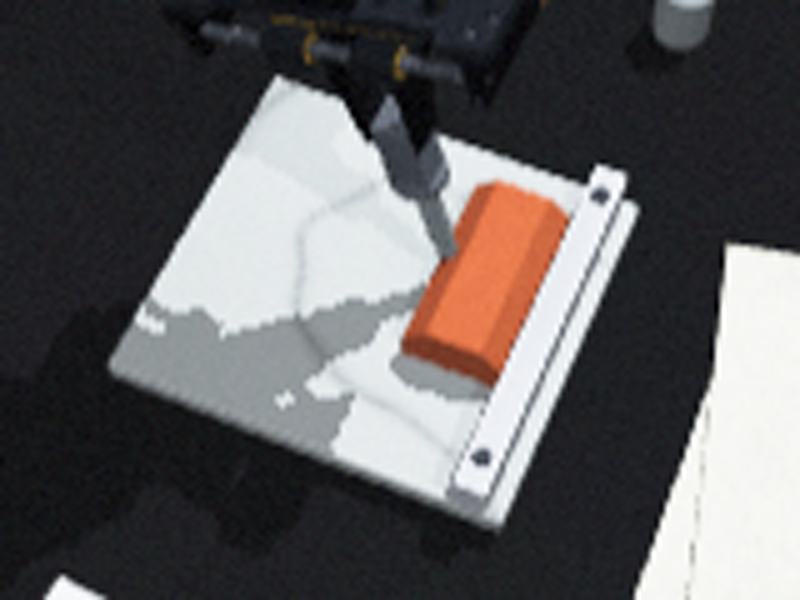

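The bar lies almost against the fence and is still slightly turned; the ball at about (450, 260) is on the near bevel. Continuing.

```bash
python3 -m handwheel '[{"rx":0,"ry":0,"rz":0,"tx":0,"ty":0.06,"tz":0.015,"claw":1},{"rx":0,"ry":0,"rz":0,"tx":0,"ty":0.1,"tz":0.03,"claw":1},{"rx":0,"ry":0,"rz":0,"tx":0,"ty":0.1,"tz":0.03,"claw":1}]'; python3 b.py;  python3 -m handwheel '[{"rx":0,"ry":0,"rz":0,"tx":0,"ty":0.06,"tz":0.015,"claw":1},{"rx":0,"ry":0,"rz":0,"tx":0,"ty":0.1,"tz":0.03,"claw":1},{"rx":0,"ry":0,"rz":0,"tx":0,"ty":0.1,"tz":0.03,"claw":1}]'; python3 b.py
```

```text
time: 19.32
ee_pos: [0.5553, 0.0251, 0.1396]
orientation: [2.88, 0.0, 1.646]
force: [-5.0, 0.6, 4.5]
opening: 0.0235
grip_force: 30.0
ball [0.5795 0.0268 0.0491] fence x,y [-0.0655  0.0198] F [-4.9  1.   4.5]
shift 10mm along u in tool cm [-0.     0.966  0.259]  down [ 0.    -0.259  0.966] v [ 1.     0.001 -0.   ]
time: 19.57
ee_pos: [0.5562, 0.0251, 0.1396]
orientation: [2.88, 0.0, 1.646]
force: [-7.0, 0.4, 5.2]
opening: 0.0241
grip_force: 30.0
ball [0.5804 0.0269 0.0491] fence x,y [-0.0646  0.0198] F [-7.   0.9  5.2]
shift 10mm along u in tool cm [-0.001  0.966  0.259]  down [ 0.    -0.259  0.966] v [ 1.     0.001 -0.   ]
```

```bash
python3 -m handwheel '[{"rx":0,"ry":0,"rz":0,"tx":0,"ty":0.02,"tz":0.02,"claw":1},{"rx":0,"ry":0,"rz":0,"tx":0,"ty":0.04,"tz":0.04,"claw":1},{"rx":0,"ry":0,"rz":0,"tx":0,"ty":0.04,"tz":0.04,"claw":1},{"rx":0,"ry":0,"rz":0,"tx":0,"ty":0.04,"tz":0.04,"claw":1}]'; python3 b.py
python3 - <<'E'
from m import *
c=C['scene']; r,k=195,300
cv2.imwrite('pics/push3.png',cv2.resize(c['pixels'][185:255,310:380],None,fx=8,fy=8,interpolation=cv2.INTER_CUBIC))
for o in cut_out('scene','bar')[:3]:
    print(o['confidence'],o['position'],fit([(c,o['pixels'].astype(float))],barS,(.606,.022,.1)))
E
```

```text
time: 19.9
ee_pos: [0.5568, 0.0251, 0.1396]
orientation: [2.879, 0.001, 1.646]
force: [-8.5, -0.2, 9.9]
opening: 0.0236
grip_force: 30.1
ball [0.581  0.0269 0.0491] fence x,y [-0.064   0.0198] F [-8.5  0.4  9.9]
shift 10mm along u in tool cm [-0.001  0.966  0.259]  down [ 0.001 -0.259  0.966] v [ 1.     0.001 -0.   ]
stud_short none
stud_tall ['scene'] [0.6243 0.2711] 0.1404
stand ['scene', 'top'] [ 0.5369 -0.282  -0.0182] 0.1068
stand ['scene'] [ 0.5379 -0.2832 -0.042 ] 0.0552
stand ['top'] [ 0.5361 -0.2818 -0.0271] 0.0287
pen none
fence ['scene', 'top'] [0.6465 0.0129 0.0741] 0.564
fence ['scene'] [0.6463 0.012  0.0737] 0.0997
fence ['top'] [0.6455 0.0133 0.0712] 0.4497
plate ['scene'] [0.517  0.0027 0.0668] 0.3705
bar none
stopper ['top'] [0.5274 0.2546] 0.3067
0.65 [217.2, 339.3] (array([0.60431636, 0.02682459, 0.08814622]), np.float64(0.09028970964889371))
```

View pics/push3.png

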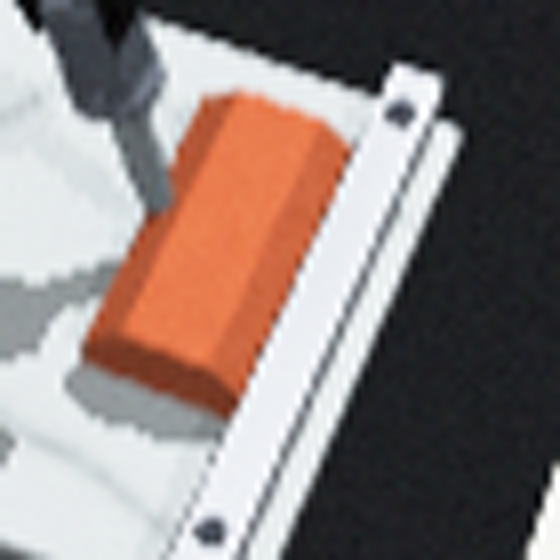

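```bash
python3 - <<'E'
from h import *
c=read_camera('scene'); px=c['pixels'].astype(int)
hsv=cv2.cvtColor(c['pixels'],cv2.COLOR_BGR2HSV); o=(hsv[...,1]>120)&(hsv[...,0]<15)&(px[...,2]>90)
o[:180]=0;o[260:]=0;o[:,:300]=0;o[:,400:]=0
v=px[...,2]; th,_=cv2.threshold(v[o].astype(np.uint8).reshape(-1,1),0,255,cv2.THRESH_OTSU)
top=(o&(v>th)).astype(float); print(o.sum(),th,top.sum())
bs=[np.array([[a*.016,b*.055,.052] for a in(-1,1) for b in(-1,1)])]
x,f=fit([(c,top)],bs,(.605,.026,.09)); print('top face',x,f)
w=(px.min(2)>175).astype(float); n,l=cv2.connectedComponents((px.min(2)>205).astype(np.uint8))
print('fence top from net:')
for q in cut_out('scene','fence')[:1]: print(fit([(c,q['pixels'].astype(float))],box(.02,.22,.02,.046),(.646,.012,.07)))
cv2.imwrite('pics/mask.png',cv2.resize((top*255).astype(np.uint8)[185:255,310:380],None,fx=6,fy=6))
E
python3 b.py
```

```text
744 188.0 550.0
top face [0.6121421  0.02504333 0.19950462] 0.2902913234891412
fence top from net:
(array([0.646, 0.012, 0.07 ]), np.float64(1.0))
ball [0.581  0.0269 0.0491] fence x,y [-0.064   0.0198] F [-7.7  0.6  9.5]
shift 10mm along u in tool cm [-0.001  0.966  0.259]  down [ 0.001 -0.259  0.966] v [ 1.     0.001 -0.   ]
```

View pics/mask.png

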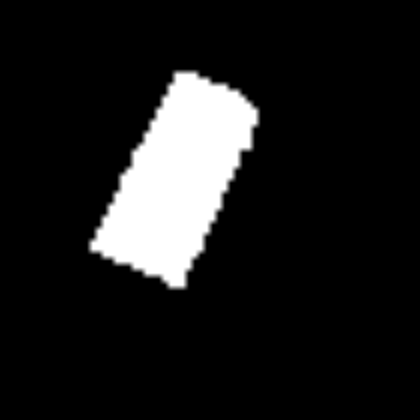

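Run:
```python
from h import *
a=cv2.imread('pics/mask.png',0); c=read_camera('scene'); px=c['pixels'][...,2].astype(float)
P=[]
for r in range(200,224):
    k0=310+(178-(r-185-12)*6*86/176)/6   # expected boundary column
    ks=np.arange(int(k0)-3,int(k0)+5); v=px[r,ks]; d=np.clip(np.diff(v),0,None)
    if d.sum()>15: P.append(at(c,r,(d*(ks[:-1]+.5)).sum()/d.sum(),.052)[:2])
P=np.array(P); print(len(P))
m=np.ones(len(P),bool)
for _ in range(3):
    q=np.polyfit(P[m,1],P[m,0],1); e=P[:,0]-np.polyval(q,P[:,1]); m=abs(e)<2.5*max(e[m].std(),.0003)
print('ridge yaw',np.arctan(-q[0]),'err',e[m].std(),'sigma',e[m].std()/np.sqrt(m.sum())/P[m,1].std(),m.sum())
u=np.array([np.cos(.0745),np.sin(.0745)]); print('ridge fence x at bar middle',(np.array([np.polyval(q,.028),.028])-[.6464,.012])@u,'home would be -0.056')
```

```text
24
ridge yaw 0.0719085824429096 err 0.0010791568989458324 sigma 0.00893479288259503 24
ridge fence x at bar middle -0.05535675890999775 home would be -0.056
```

```bash
python3 -c "
from h import *
s=get_state();print(s['time'],s['force'],s['grip_force']);print(finish_job())"
```

```text
21.0 [-7.68876415 -0.93652163  9.81050544] 30.08929342031479
the job is handed in; nothing more can be done
None
```

I handed in the job at 21 s, but the hand-in returned no verdict. Both studs were touched in order. My last camera check put the bar flush on the fence, within measuring error. The pen was holding a diagonal push of about 13 N on the bevel facing away from the fence.

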